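Hook the retaining spring of a track-cast display board with a spring puller

ROBOT

A 7-joint arm with a two-finger parallel gripper is mounted at the origin on the work surface. World frame = base frame: x ahead of the robot, y to its left, z up, the work surface at z = 0. Lengths are in m, angles in rad, forces in N, time in s.
With the tool pointing down it reaches from about 0.4 to 0.85 m from the base axis. Payload 4.4 kg.
Tool frame: the origin (TCP) lies between the finger pads; the fingertips stand 19 mm ahead of it and the grasp point (between the pads) is the TCP (env.tips_ahead is the distance from the TCP to the fingertips, in m); z points along the fingers, y is the direction in which the jaws open and shut (so a half turn about z gives the same grasp; the last joint's range is limited). The gripper opens to 94 mm and grips with 3 to 60 N. Pads are 16 mm wide; open, the fingers measure 119 mm over their backs; the gripper's body (75 mm by 177 mm) begins 78 mm behind the grasp point.
Start: joints at [-1.244, 0.628, 0.038, 1.517, -0.027, 0.996, -0.02], TCP at [0.249, 0.601, 0.194] pointing down, gripper open.
Joint ranges: [-3.06, 3.06], [-0.37, 2.12], [-1.25, 1.32], [0.18, 2.47], [-1.1, 4.24], [0.23, 1.98], [-2.94, 2.94]. Speed limits (rad/s): [2.57, 2.57, 3.14, 3.14, 3.14, 3.14, 3.14].

INTERFACE

Orientations are given as a rotation vector (axis times angle).
In Python, from plant import env gives the robot as it stands.
- The arm moves only by the shell command python3 -m jog 'ROWS'. ROWS is JSON, a list of rows, each a list of 5 numbers: the shift along the tool's x, y, z in mm, then the turn about the tool's z in degrees, then the opening, from 0 (shut) to 1 (fully open). A call has 1 to 10 rows; each row is the pose to reach, as a shift and turn from the pose commanded when the call began, along the tool's axes at that moment; what a row does not reach only later rows make up. A row lasts 1/8 s, in which the tool goes at most 62.5 mm and 10.7 degrees, less where a joint would pass 70% of its speed; a pose out of reach is approached as far as the arm can. A call with a gripper value outside its range is refused whole. The fingers move at their own pace and stop on an object; the grip force is fixed at half the most. Time passes only in rows, so rows that repeat a pose let the fingers close. It gives the time, the measured TCP pose, the force and the opening at its end, in the units of the state.
- env.get_obs(): the state, without advancing time (a new reading comes with each control period).
- env.camera(name): name is "scene" or "top"; returns (picture, depth): 480x640x3 uint8, red, green, blue; 480x640 float32, m along the optical axis (not along the pixel's ray), 0 where there is no reading.
- env.calibration(name): a dict with "mtx" (3x3 intrinsics, pixels), "rvec" (rotation vector, rad) and "tvec" (3), from world to camera coordinates, as OpenCV has them. Camera axes: x right, y down, z forward; pixel columns grow to the right and rows downward; lengths in m; the calibration is good to about 2 mm. A picture is of the moment at which its call begins. calibration takes no time and is no camera call.
- env.hand_in(): hands the job in, once; it reports no verdict.
The state is a dict: "time": time; "joint_pos": joint angles; "qvel": joint speeds; "tau": joint torques, N m; "ee_pos": TCP position; "tcp_rot": TCP orientation; "force": force on the tool from outside, world axes, zero at the start; "ft_torque": the same for the moment, N m; "grip_width": finger opening in m.
Only numpy, scipy, OpenCV 4.12 (cv2) and the standard library are available. Lean on these libraries where they do the work, as an engineer would, in place of code of your own. Each camera call takes 0.05 s, during which the arm holds its last target. There are 200 camera calls.

TASK

Take the spring puller from its block, put its tip into the eye of the retaining spring, and stretch the spring over the plaster cast so that its hook catches on the upright steel post and holds there by itself; then stand the puller back in its block. Move the spring with the puller only, do not force it (about 9 N is enough) or pull it far past the post, and leave the other things on the table alone.

Things in the scene. Friction and masses are not known exactly. Their poses are not given: they have to be found in the camera images.
- board: Fixed light-wood display board, 250 (x) x 120 (y) x 15 mm thick, with a fixed white plaster cast (92 mm across, 21 mm thick) under the spring. Origin: centre of the underside. The spring is pulled along +x. Its pivot pin stands at x -95, y 0 mm, its top 59 mm above the table; the spring and its hook lie level, 45 mm above the table.
- slot_mid (a point): Middle of the slot in the dark steel bracket, at board x +65, y 0 mm, given at spring height. The fixed anchor post, an upright steel rod of 8 mm diameter, top 58 mm above the table, is clamped in the slot at board x +65 mm, but anywhere from y -30 to +30 mm. Where is not reported: see it, or feel it with the hook.
- spring: Steel tension spring with its hook end. Origin on the pivot axis in the spring's plane, 45 mm above the table; +x runs along the spring from pivot to hook, z up. It swivels easily about the vertical pivot, up to 0.6 rad either side of board +x, and cannot rise or drop. The hook collides with the post; the coils do not.
- hook_seat (a point): Where the post's axis sits when hooked: 118 mm from the pivot unstretched, mid-width of the hook. The hook is a flat-lying J of 6 mm round bar, 14 mm wide inside: shank along spring y -10 (spring x 88 to 121), outer end across x 125, lip along y +10 back to its tip at x 111 mm, all plus the stretch. It opens towards the pivot.
- hook_lip (a point): Tip of the hook's lip (111, +10 mm in the spring's frame, unstretched). The post gets in behind this tip, from the lip side: draw the hook out past the post on the post's board -y side, swing it towards board +y until the shank meets the post, then let it back.
- hook_eye (a point): Centre of the pull eye, a round ring at the outer end of the hook, 136 mm from the pivot when unstretched: opening 16 mm in diameter, of round bar 5 mm thick, lying level with its centre 45 mm above the table. The puller goes in from above; there is free space below it down to 19 mm above the table.
- hook (a joint): Stretch of the spring in m, 0 unstretched to 0.085. Pull in N = 110 x (stretch + 0.020): 2.2 N to start, about 7 N seated. Seated on the post the stretch is 0.042 to 0.045; for the lip's tip to clear the post it must be over 0.054 (post mid-slot) to 0.057 (post at a slot end), and more than 0.068 overstrains the spring.
- puller: Loose spring puller, 0.12 kg, standing upright. Origin: centre of the underside of its round steel collar (34 mm across, 5 mm thick); z up along the tool. Above the collar a square wooden handle, 24 x 24 mm (sides along x and y), from 5 to 65 mm above the origin; below it a steel rod of 6 mm diameter ending in a ball of 10 mm diameter, whose lowest point is 60 mm below the origin.
- puller_tip (a point): Centre of the ball at the puller's lower end, 55 mm below the puller's origin.
- holder: Fixed dark-wood block, 70 x 70 x 70 mm, origin at the centre of the underside; a vertical through hole of 18 mm diameter at the middle of its top. The puller stands in it with its collar on the top (puller origin 70 mm above the table).
- track_cast: Loose round plaster cast, 88 mm across, 22 mm thick; bystander. Origin: centre of the underside.
- antler: Loose dark antler piece about 190 mm long, 22 mm thick, lying on the table; bystander. Origin on the table near its middle.
- tape: Loose yellow tape measure, 62 x 36 x 58 mm; bystander. Origin: centre of the underside.

How it is judged:
On the way, in this order (a step that is already met when the one before it is completed fails the run):
1. the puller's ball is down through the eye of the spring (horizontal distance between puller_tip and hook_eye below 0.009 m and z of puller_tip in the frame of hook_eye below -0.004 m), for 0.1 s.
2. the spring is drawn out past the post with the puller in its eye (value of joint hook above 0.051 m and horizontal distance between puller_tip and hook_eye below 0.012 m), for 0.1 s.
3. the hook has caught on the post and the puller is out of the eye (value of joint hook between 0.036 and 0.05 m and distance between puller_tip and hook_eye above 0.03 m), for 0.3 s.
At the end, for the whole second after the job is handed in: The spring stays stretched by 36 to 50 mm, held by the hook on the post alone and at rest, and the puller stands upright (within 0.1 rad) and at rest in its block, within 8 mm of the hole's axis, its collar on the top of the block (within 6 mm) (all of step 3 and velocity of joint hook below 0.005 m/s and horizontal distance between puller and holder below 0.008 m and z of puller in the frame of holder between 0.064 and 0.075 m and angle between puller's own z axis and vertical below 0.1 rad and linear speed of puller below 0.02 m/s); the robot touches nothing.
It fails at once if the spring is stretched by more than 68 mm (value of joint hook above 0.068 m).
It fails at once if the puller bears on the spring or its hook with more than 16 N (contact force between puller and spring above 16 N).
It fails at once if the gripper or arm touches the spring itself (contact force between any of the fingers, the arm and spring above 0.5 N).
It fails at once if a bystander is moved more than 15 mm (distance of any of track_cast, antler, tape from where it was at the start of the episode above 0.015 m).
It also fails if it takes over 72 s, if anything falls off the work surface, if the arm or the gripper's body presses on something with over 40 N, if the wrist force passes 120 N, or if a joint passes its speed limit or range.

## Working session

There is one attempt and no reset: what is moved stays moved. The work goes in short steps, Python scripts to look and compute and a shell command to move; the robot and the scene stay as the last step left them, time stands still between calls to the robot, and variables do not carry over. Pictures are saved under pics/ and viewed, about 8 in all and at most 12, crops included, and the job is handed in when it is done.

```bash
mkdir -p pics; ls; cat > h.py <<'E'
import numpy as np, cv2
from plant import env
def cal(n):
    c=env.calibration(n); R=cv2.Rodrigues(np.array(c["rvec"],float))[0]
    return np.array(c["mtx"],float),R,np.array(c["tvec"],float).ravel()
def ray(n,uv,z):
    K,R,t=cal(n); uv=np.atleast_2d(np.array(uv,float))
    d=(R.T@np.linalg.inv(K)@np.c_[uv,np.ones(len(uv))].T).T; o=-R.T@t
    return o+d*((z-o[2])/d[:,2])[:,None]
def proj(n,P):
    K,R,t=cal(n); q=(K@(R@np.atleast_2d(P).T+t[:,None])).T
    return q[:,:2]/q[:,2:]
def cloud(n,dep):
    K,R,t=cal(n); v,u=np.mgrid[:480,:640]
    c=np.stack([(u-K[0,2])/K[0,0]*dep,(v-K[1,2])/K[1,1]*dep,dep],-1)
    return (c-t)@R
def save(n,im,crop=None,k=1):
    if crop: x0,y0,x1,y1=crop; im=im[y0:y1,x0:x1]
    cv2.imwrite("pics/"+n,cv2.resize(im[...,::-1],None,fx=k,fy=k,interpolation=cv2.INTER_CUBIC))
E
python3 - <<'E'
from h import *
o=env.get_obs(); print(o["time"],o["ee_pos"],o["tcp_rot"],o["grip_width"],o["force"])
for n in("top","scene"):
    im,d=env.camera(n); np.savez("pics/"+n+"0.npz",im=im,d=d); save(n+"0.png",im)
    K,R,t=cal(n); print(n,-R.T@t,K[0,0],R[2])
E
```

```text
pics
0.0 [0.24855573 0.59986784 0.19359619] [-6.13098072e-01 -3.08085279e+00  2.84020942e-03] 0.09405472701969764 [0.01886384 0.34542339 0.01523887]
top [0.49490506 0.04544365 0.87801069] 438.98923487573114 [ 0.16400277 -0.01323911 -0.98637103]
scene [ 1.22780798 -0.35380676  0.55302624] 492.90482050676604 [-0.70514725  0.47113156 -0.52990793]
```

View pics/top0.png

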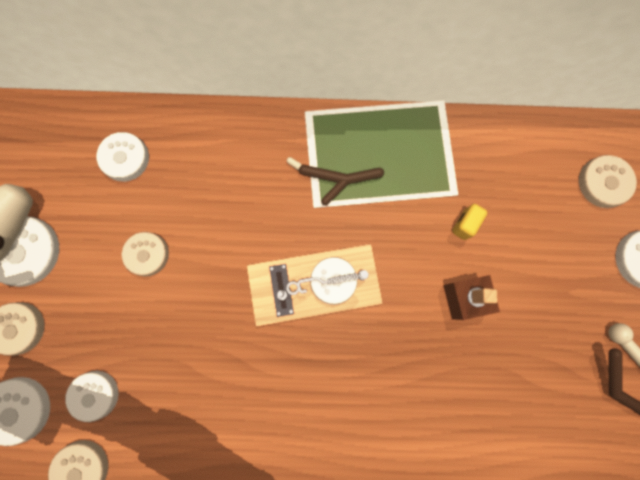

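View pics/scene0.png

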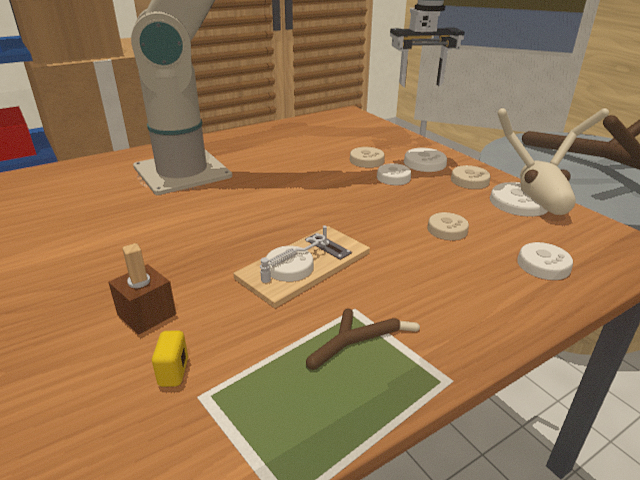

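The top view shows the board centred at about (314,285), with the pivot at (363,275), the post near (282,294) and the eye near (293,287). The holder and puller are at about (480,297). Next I'll crop in and measure.

```bash
python3 - <<'E'
from h import *
a=np.load("pics/top0.npz"); im,d=a["im"],a["d"]; b=np.load("pics/scene0.npz")
A=cv2.resize(im[240:330,240:390][...,::-1],None,fx=5,fy=5,interpolation=cv2.INTER_CUBIC)
cv2.imwrite("pics/topc.png",A)
save("scenec.png",b["im"],(230,215,380,305),5)
C=cloud("top",d)
print("table z",np.median(C[350:400,300:400,2]))
hsv=cv2.cvtColor(im,cv2.COLOR_RGB2HSV)
# board: by height 10..20mm
H=C[...,2]
m=((H>.009)&(H<.08)).astype(np.uint8); m[:, :240]=0; m[:,390:]=0; m[:235]=0; m[335:]=0
cs,_=cv2.findContours(m,0,2); c=max(cs,key=cv2.contourArea); r=cv2.minAreaRect(c)
bx=cv2.boxPoints(r); w=ray("top",bx,.015); print("board box",bx,w[:,:2]); print("centre",w.mean(0),[np.linalg.norm(w[i]-w[i-1]) for i in range(4)])
# holder top
m=((H>.06)&(H<.076)).astype(np.uint8); m[:, :430]=0; m[:,520:]=0; m[:260]=0;m[340:]=0
cs,_=cv2.findContours(m,0,2); c=max(cs,key=cv2.contourArea); r=cv2.minAreaRect(c)
w=ray("top",cv2.boxPoints(r),.07); print("holder",w[:,:2],w.mean(0),[np.linalg.norm(w[i]-w[i-1]) for i in range(4)])
m=((H>.12)&(H<.15)).astype(np.uint8); m[:, :430]=0; m[:,520:]=0; m[:260]=0;m[340:]=0
cs,_=cv2.findContours(m,0,2); c=max(cs,key=cv2.contourArea); r=cv2.minAreaRect(c)
w=ray("top",cv2.boxPoints(r),.135); print("handle",cv2.boxPoints(r),w[:,:2],w.mean(0),[np.linalg.norm(w[i]-w[i-1]) for i in range(4)], np.median(H[m>0]))
E
```

```text
table z 0.0005033639542796934
board box [[244.91351 265.5155 ]
 [371.44995 242.91968]
 [382.27197 303.5229 ]
 [255.73553 326.1187 ]] [[ 0.58345582  0.18678509]
 [ 0.63576569 -0.06228154]
 [ 0.51662262 -0.08443179]
 [ 0.46702775  0.1595277 ]]
centre [0.55071797 0.04989986 0.015     ] [np.float64(0.11957617001891802), np.float64(0.2545005089567237), np.float64(0.12118458648445038), np.float64(0.24894956036881277)]
holder [[ 0.55673179 -0.20487672]
 [ 0.57537383 -0.27782462]
 [ 0.50576864 -0.29150343]
 [ 0.48772158 -0.21949019]] [ 0.53139896 -0.24842374  0.07      ] [np.float64(0.07054050112411571), np.float64(0.07529224038709094), np.float64(0.07093653629521741), np.float64(0.07424017422410174)]
handle [[480. 289.]
 [496. 289.]
 [496. 303.]
 [480. 303.]] [[ 0.54242044 -0.23233689]
 [ 0.54316543 -0.25965114]
 [ 0.51961223 -0.25874605]
 [ 0.51888633 -0.23157439]] [ 0.53102111 -0.24557712  0.135     ] [np.float64(0.02354646182130844), np.float64(0.02732440168723875), np.float64(0.02357058841193725), np.float64(0.02718135210753422)] 0.13480170485308812
```

View pics/topc.png

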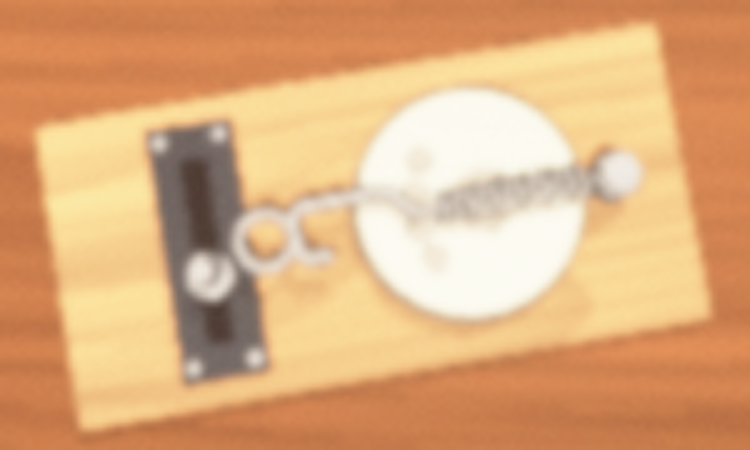

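View pics/scenec.png

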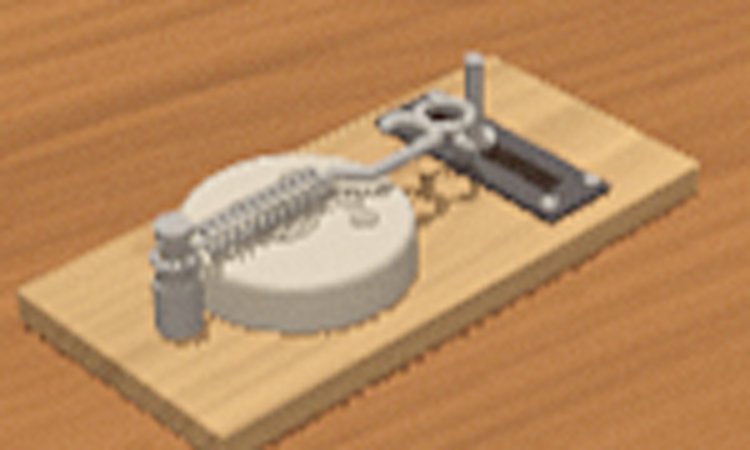

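The crops show these pixels:

| Feature | Crop | Crop px | Full-image px |
|---|---|---|---|
| Eye | top | (265,240) | (293,288) |
| Lip tip | top | (328,257) | – |
| Pivot | top | (617,173) | (363.4,274.6) |
| Post | top | (208,272) | (281.6,294.4) |
| Post top | scene | (475,60) | (325,227) |

The post is towards board +y.

```bash
cat >> h.py <<'E'
def fitboard(px):
    W=ray("top",px,.015)[:,:2]; M=np.array([[.125,-.06],[-.125,-.06],[-.125,.06],[.125,.06]])
    c=W.mean(0); H=M.T@(W-c); th=np.arctan2(H[0,1]-H[1,0],H[0,0]+H[1,1])
    R=np.array([[np.cos(th),-np.sin(th)],[np.sin(th),np.cos(th)]]); return c,th,R,W-(M@R.T+c)
E
python3 - <<'E'
from h import *
px=np.array([[38,128],[655,22],[712,318],[82,432]])/5+240-.4
c,th,R,res=fitboard(px); print("c",c,"th",th,"res mm",res*1000)
B=lambda p:(R.T@(p[:2]-c))*1000
t=lambda u,v:(u/5+239.6,v/5+239.6); s=lambda u,v:(u/5+229.6,v/5+214.6)
for nm,n,p,z in [("pivtop","top",t(617,172),.059),("eye","top",t(265,240),.045),("lip","top",t(328,257),.045),("post top as .058","top",t(207,268),.058),
 ("bkt1","top",t(158,144),.02),("bkt2","top",t(219,133),.02),("bkt3","top",t(256,358),.02),("bkt4","top",t(193,369),.02),
 ("s pivtop","scene",s(173,220),.059),("s eye","scene",s(443,115),.045),("s posttop","scene",s(474,57),.058),("s c1","scene",s(700,165),.015),("s c0","scene",s(492,55),.015)]:
    w=ray(n,[p],z)[0]; print(nm,w.round(4),B(w).round(1))
# predicted
for n in("top",):
  for nm,P in [("postbase y10",(65,10,20)),("posttop y10",(65,10,58)),("y15b",(65,15,20)),("y15",(65,15,58)),("y20",(65,20,58))]:
    w=np.r_[c+R@np.array(P[:2])/1000,P[2]/1000]; print(nm,(proj(n,w)[0]-239.6)*5)
a=np.load("pics/top0.npz"); 
C=cloud("top",a["d"]); print((C[288:300,274:290,2]*1000).astype(int))
E
```

```text
c [0.55055923 0.04921669] th 1.7715660585772748 res mm [[-0.22083956 -1.33684034]
 [-0.74766839  0.70512041]
 [ 0.53994556  1.34065658]
 [ 0.42856239 -0.70893665]]
pivtop [ 0.5692 -0.0414  0.059 ] [-92.6  -0.2]
eye [0.5411 0.0898 0.045 ] [41.7  1.2]
lip [0.5354 0.0659 0.045 ] [19.4 11.6]
post top as .058 [0.5295 0.1102 0.058 ] [64.   8.5]
bkt1 [0.5787 0.1344 0.02  ] [ 77.9 -44.6]
bkt2 [0.5837 0.1108 0.02  ] [ 53.7 -44.8]
bkt3 [0.4971 0.0929 0.02  ] [53.5 43.6]
bkt4 [0.4923 0.117  0.02  ] [78.  43.6]
s pivtop [ 0.5676 -0.0423  0.059 ] [-93.    1.6]
s eye [0.54   0.0891 0.045 ] [41.1  2.4]
s posttop [0.5275 0.1116 0.058 ] [65.7 10.2]
s c1 [0.5864 0.1821 0.015 ] [123.1 -61.6]
s c0 [0.4694 0.1595 0.015 ] [124.3  57.6]
postbase y10 [212.62551779 276.64555864]
posttop y10 [204.95847757 272.4756507 ]
y15b [214.67461798 289.44972252]
y15 [207.0946408  285.86638565]
y20 [209.23496352 299.28319473]
[[ 18  19  17  17  21  20  19  19  19  16  21  21  17  46  43  20]
 [ 19  19  19  18  18  19  21  21  19  20  20  17  20  46  47  22]
 [ 18  17  21  18  18  20  16  19  18  19  18  20  18  48  47  45]
 [ 19  17  19  18  23  18  22  23  24  21  21  20  17  47  48  48]
 [ 17  20  19  18  19  22  59  22  23  24  23  22  15  19  47  47]
 [ 19  20  20  20  24  58  58  58  58  22  20  20  24  17  20  44]
 [ 17  20  19  19  21  59  61  56  56  44  23  25  24  19  22  19]
 [ 20  19 878  19  22  57  58  58  57  44  23  20  23  22  18  16]
 [ 22  19  19  20  21  21  57  57  49  33  19  23 878  19  20  17]
 [ 19  18  17  18  21  25  23  21  24  22  24  24  23  18  21  20]
 [ 21  20  21  19  17  23  23  19  24  21  20  21  18  18  21  20]
 [ 19  20  17  20  20  21  20  22  18  19  21  20  19 878  22  18]]
```

The post is at board (65, +10), taken from both views. The eye is at about (41.4, 1.8) and the spring lies nearly straight. Next is the handle's yaw and an accurate centre for the puller.

```bash
python3 - <<'E'
from h import *
a=np.load("pics/top0.npz")["im"]; b=np.load("pics/scene0.npz")["im"]
A=cv2.resize(a[265:330,435:510],None,fx=5,fy=5,interpolation=3); Bc=cv2.resize(b[235:335,100:180],None,fx=4,fy=4,interpolation=3)
I=np.zeros((400,700,3),np.uint8); I[:325,:375]=A; I[:400,378:698]=Bc; save("hold.png",I)
E
```

```text
(no output)
```

View pics/hold.png

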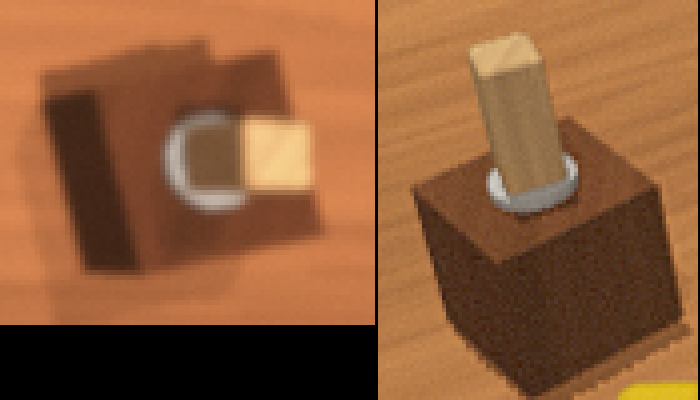

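The handle's top face spans about (246,119) to (309,191) in the top crop. It is turned a few degrees from the image axes. The block's top corners are at (98,90), (277,53), (323,234) and (140,270).

```bash
python3 - <<'E'
from h import *
f=lambda P:np.array(P)/5+[434.6,264.6]
h=ray("top",f([(246,119),(311,123),(309,191),(244,188)]),.135)[:,:2]; k=ray("top",f([(98,90),(277,53),(323,234),(140,270)]),.07)[:,:2]
for q in(h,k):
    print(q.mean(0),[ (round(np.linalg.norm(q[(i+1)%4]-q[i]),4),round(np.degrees(np.arctan2(*(q[(i+1)%4]-q[i])[::-1])),1)) for i in range(4)])
# scene
g=lambda u,v:((u-378)/4+99.6,v/4+234.6)
q=ray("scene",[g(470,52),g(527,33),g(543,61),g(479,78)],.135)[:,:2]; print(q,q.mean(0),[np.degrees(np.arctan2(*(q[(i+1)%4]-q[i])[::-1])) for i in range(4)])
q=ray("scene",[g(414,187),g(569,120),g(661,185),g(500,262)],.07)[:,:2]; print(q.mean(0))
from scipy.spatial.transform import Rotation as Ro
o=env.get_obs(); M=Ro.from_rotvec(o["tcp_rot"]).as_matrix(); print(M)
print(M.T@(np.array([.531,-.247,.194])-o["ee_pos"])*1000)
E
```

```text
[ 0.53170504 -0.24917226] [(np.float64(0.0222), np.float64(-91.9)), (np.float64(0.023), np.float64(176.1)), (np.float64(0.0221), np.float64(88.9)), (np.float64(0.0233), np.float64(-3.6))]
[ 0.53206681 -0.24971637] [(np.float64(0.0688), np.float64(-76.9)), (np.float64(0.0675), np.float64(-167.6)), (np.float64(0.0693), np.float64(102.3)), (np.float64(0.0666), np.float64(12.1))]
[[ 0.52616646 -0.2606321 ]
 [ 0.5240086  -0.23840639]
 [ 0.54737611 -0.23879571]
 [ 0.54635601 -0.26240586]] [ 0.5359768  -0.25006002] [np.float64(95.5453765996088), np.float64(-0.954508850824626), np.float64(-92.47398459622256), np.float64(174.97914974167378)]
[ 0.53303771 -0.24906263]
[[-9.23848027e-01  3.82759025e-01 -5.93804944e-04]
 [ 3.82759485e-01  9.23846819e-01 -1.49383198e-03]
 [-2.31928621e-05 -1.60735820e-03 -9.99998708e-01]]
[-585.1274439  -674.36021891    0.78887983]
```

```bash
python3 -m jog '[[-40,-35,0,-2.5,1],[-80,-70,0,-5,1],[-121,-104,0,-7.5,1],[-161,-139,0,-10,1],[-202,-174,0,-12.5,1],[-242,-208,0,-15,1],[-283,-243,0,-17.5,1],[-323,-278,0,-20,1],[-350,-320,0,-20.5,1],[-380,-365,0,-20.5,1]]'; python3 -c "
from h import *
from scipy.spatial.transform import Rotation as Ro
o=env.get_obs(); M=Ro.from_rotvec(o['tcp_rot']).as_matrix(); print(M.round(4),M.T@(np.array([.5322,-.2495,.194])-o['ee_pos'])*1000)"
```

```text
time: 1.35
ee_pos: [0.4602, 0.1164, 0.1943]
tcp_rot: [-0.054, -3.141, -0.0]
force: [0.6, -1.1, -0.7]
grip_width: 0.0939
[[-9.994e-01  3.450e-02 -3.000e-04]
 [ 3.450e-02  9.994e-01  1.000e-04]
 [ 3.000e-04  1.000e-04 -1.000e+00]] [-8.45924830e+01 -3.63152892e+02  2.07092913e-01]
```

```bash
python3 -m jog '[[-12,-52,0,0,1],[-24,-104,0,0,1],[-36,-156,0,0,1],[-48,-208,0,0,1],[-60,-260,0,0,1],[-72,-312,0,0,1],[-84,-363,0,0,1],[-84,-363,0,0,1]]'; python3 - <<'E'
from h import *
o=env.get_obs(); print(o["ee_pos"])
a,_=env.camera("top"); b,_=env.camera("scene")
A=cv2.resize(a[235:345,410:530],None,fx=3,fy=3,interpolation=3); Bc=cv2.resize(b[200:330,90:190],None,fx=3,fy=3,interpolation=3)
I=np.zeros((390,670,3),np.uint8); I[:330,:360]=A; I[:390,365:665]=Bc; save("over.png",I)
E
```

```text
time: 2.35
ee_pos: [0.5304, -0.2534, 0.1938]
tcp_rot: [-0.067, -3.14, 0.004]
force: [0.6, 0.3, 0.1]
grip_width: 0.094
[ 0.53043297 -0.25335851  0.19381659]
```

View pics/over.png

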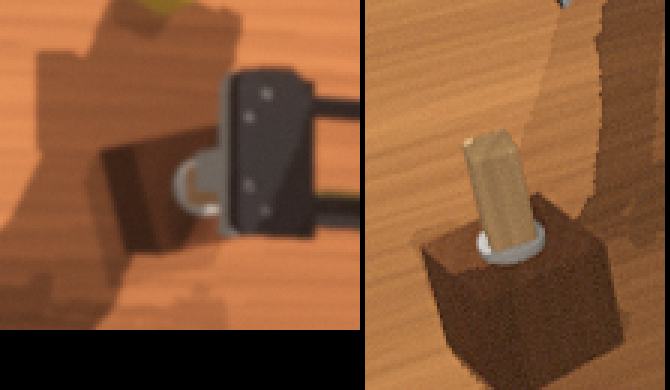

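The gripper is above the handle and nothing is touched. I'll correct the small offset and descend.

```bash
python3 -m jog '[[0,0,0,0,1],[0,0,0,0,1],[0,0,15,0,1],[0,0,30,0,1],[0,0,30,0,1]]'; 
```

```text
time: 3.08
ee_pos: [0.53, -0.2471, 0.1625]
tcp_rot: [-0.055, -3.138, -0.002]
force: [-0.7, -0.3, 0.4]
grip_width: 0.0939
```

```bash
python3 -m jog '[[-2,-2,20,0,1],[-2,-2,40,0,1],[-2,-2,55,0,1],[-2,-2,66,0,1],[-2,-2,66,0,1],[-2,-2,66,0,1],[-2,-2,66,0,0.2],[-2,-2,66,0,0],[-2,-2,66,0,0],[-2,-2,66,0,0]]'; python3 -m jog '[[0,0,0,0,0],[0,0,0,0,0],[0,0,0,0,0],[0,0,0,0,0]]'
```

```text
time: 4.32
ee_pos: [0.5333, -0.2499, 0.0986]
tcp_rot: [0.055, 3.141, -0.0]
force: [1.2, -0.1, 0.4]
grip_width: 0.0571
time: 4.82
ee_pos: [0.5333, -0.2498, 0.0984]
tcp_rot: [-0.055, -3.141, -0.0]
force: [0.3, 0.0, 0.2]
grip_width: 0.0236
```

```bash
python3 -m jog '[[0,0,-15,0,0],[0,0,-35,0,0],[0,0,-60,0,0],[0,0,-85,0,0],[0,0,-85,0,0],[0,0,-85,0,0]]'; python3 - <<'E'
from h import *
from scipy.spatial.transform import Rotation as Ro
o=env.get_obs(); M=Ro.from_rotvec(o['tcp_rot']).as_matrix(); print(M.round(4),M.T@(np.array([.5405,.0895,.19])-o['ee_pos'])*1000)
b,d=env.camera("scene"); a,_=env.camera("top")
for z in(-.0834,-.0284,.035): print(proj("scene",o['ee_pos']+[0,0,z]),proj("top",o['ee_pos']+[0,0,z]))
Bc=cv2.resize(b[160:330,70:220],None,fx=3,fy=3,interpolation=3); save("lift.png",Bc)
E
```

```text
time: 5.58
ee_pos: [0.5328, -0.2497, 0.183]
tcp_rot: [-0.055, -3.14, -0.001]
force: [0.5, -0.4, -1.9]
grip_width: 0.0234
[[-9.994e-01  3.500e-02 -8.000e-04]
 [ 3.500e-02  9.994e-01  4.000e-04]
 [ 9.000e-04  3.000e-04 -1.000e+00]] [  4.14297423 339.26947235  -6.86034738]
[[135.38319596 266.28337805]] [[482.54157728 295.8219938 ]]
[[128.46875275 236.70279081]] [[495.07188882 294.53219894]]
[[119.80051706 199.61932736]] [[512.06749093 292.78277395]]
```

View pics/lift.png

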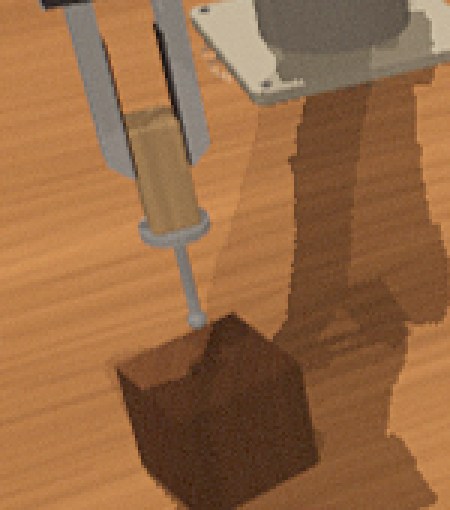

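The puller is held upright. The ball is at (135.7,266.7) and predicted at (135.4,266.3). Now over the eye.

```bash
python3 -m jog '[[0,40,0,-2,0],[1,90,0,-4,0],[2,145,0,-6,0],[2,200,0,-8,0],[3,255,0,-10,0],[4,300,0,-12,0],[4,339,0,-13.5,0],[4,339,0,-13.5,0],[4,339,12,-13.5,0],[4,339,25,-13.5,0]]'; python3 -m jog '[[0,0,0,0,0],[0,0,0,0,0],[0,0,0,0,0]]'; python3 - <<'E'
from h import *
from scipy.spatial.transform import Rotation as Ro
o=env.get_obs(); M=Ro.from_rotvec(o['tcp_rot']).as_matrix(); print(o['ee_pos'],M.round(4))
b,d=env.camera("scene"); a,_=env.camera("top")
t=o['ee_pos']-.0834*np.array([0,0,1]); print("tip",t,proj("scene",t),proj("top",t),"eye",proj("scene",[.5405,.0895,.045]))
A=cv2.resize(a[235:345,230:380],None,fx=3,fy=3,interpolation=3); Bc=cv2.resize(b[200:300,240:370],None,fx=5,fy=5,interpolation=3); save("eye1.png",Bc); cv2.imwrite("pics/eye1t.png",A[...,::-1])
E
```

```text
time: 6.92
ee_pos: [0.5408, 0.0871, 0.1571]
tcp_rot: [0.311, -3.125, 0.002]
force: [0.4, -0.4, -1.1]
grip_width: 0.0238
time: 7.3
ee_pos: [0.5415, 0.0888, 0.1588]
tcp_rot: [-0.314, 3.125, 0.0]
force: [-0.9, 0.8, -1.4]
grip_width: 0.0237
[0.54148215 0.08882399 0.15877824] [[-9.800e-01 -1.988e-01  7.000e-04]
 [-1.988e-01  9.800e-01  2.000e-04]
 [-7.000e-04  0.000e+00 -1.000e+00]]
tip [0.54148215 0.08882399 0.07537824] [[318.57838326 224.51889027]] [[292.3141112  286.45181228]] eye [[318.51180193 237.64212754]]
```

View pics/eye1.png

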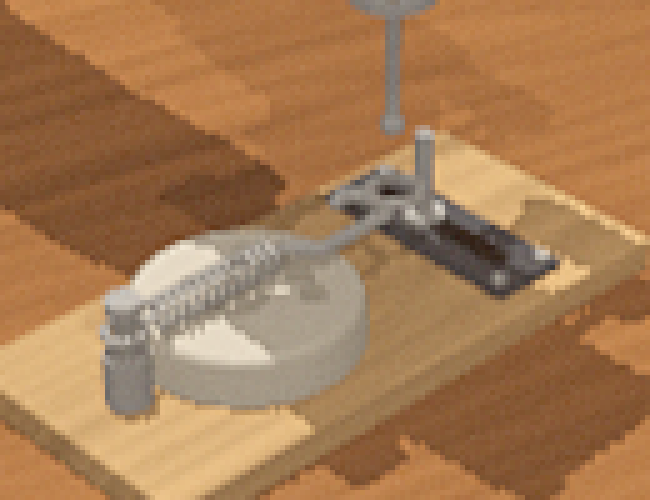

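The ball is at crop (393,125) and the eye at (391,191), so the tip is within about 1 mm of straight above the eye. Descending in steps with force checks.

```bash
python3 -m jog '[[1,0,12,0,0],[1,0,24,0,0],[1,0,26,0,0],[1,0,26,0,0],[1,0,28,0,0],[1,0,28,0,0]]'; python3 -m jog '[[0,0,2,0,0],[0,0,4,0,0],[0,0,4,0,0]]'; 
```

```text
time: 8.15
ee_pos: [0.5403, 0.0888, 0.1306]
tcp_rot: [-0.314, 3.126, 0.0]
force: [0.2, 0.1, -1.6]
grip_width: 0.0235
time: 8.52
ee_pos: [0.54, 0.0888, 0.1263]
tcp_rot: [0.314, -3.125, 0.0]
force: [-0.8, -0.2, -0.5]
grip_width: 0.024
```

```bash
python3 -m jog '[[0,0,4,0,0],[0,0,8,0,0],[0,0,12,0,0],[0,0,12,0,0],[0,0,12,0,0]]'; python3 - <<'E'
from h import *
o=env.get_obs()
px=np.array([[38,128],[655,22],[712,318],[82,432]])/5+240-.4
c,th,R,res=fitboard(px); print("board tip",R.T@(o['ee_pos'][:2]-c)*1000)
for e in[(-95,0)]: print("pivot",c+R@np.array(e)/1000)
b,d=env.camera("scene"); save("in.png",b,(240,200,370,300),5)
E
```

```text
time: 9.15
ee_pos: [0.5402, 0.0888, 0.1145]
tcp_rot: [0.315, -3.126, -0.0]
force: [0.4, -1.4, -1.0]
grip_width: 0.0235
board tip [40.89773786  2.25489846]
pivot [ 0.56950448 -0.04387508]
```

View pics/in.png

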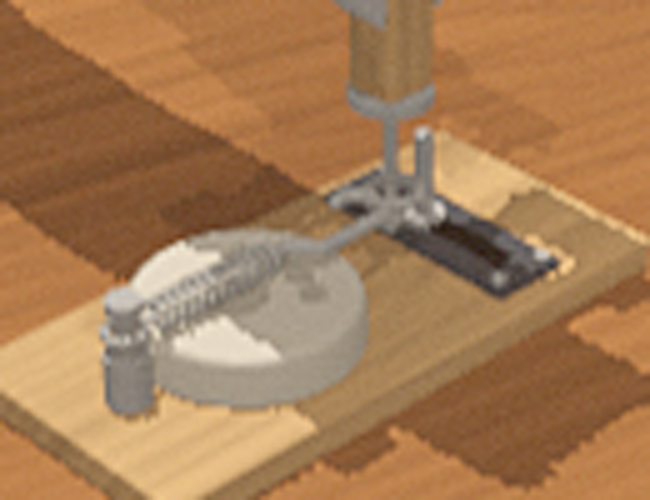

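The rod is through the eye. The tool's x and y axes match board y and x. Now swing to the −y side and draw out, checking the force halfway.

```bash
cat >> h.py <<'E'
def rep():
    o=env.get_obs(); px=np.array([[38,128],[655,22],[712,318],[82,432]])/5+240-.4
    c,th,R,_=fitboard(px); b=R.T@(o['ee_pos'][:2]-c)*1000; v=b+[95,0]; r=np.hypot(*v)
    print("t",o["time"],"board tip",b.round(1),"r",r.round(1),"phi",np.arctan2(v[1],v[0]).round(4),"s~",(r-141).round(1),"F board",(R.T@np.array(o["force"][:2])).round(1),"Fz",round(o["force"][2],1),"z",o['ee_pos'][2].round(4))
E
python3 -m jog '[[-5,1,0,0,0],[-10,2,0,0,0],[-16,4,0,0,0],[-16.5,9,0,0,0],[-17,14,0,0,0],[-17.5,19,0,0,0],[-18,24,0,0,0],[-18.5,29,0,0,0],[-19,34,0,0,0],[-19,34,0,0,0]]'; python3 -c "
from h import *
rep()
b,d=env.camera('scene'); save('mid.png',b,(240,200,370,300),5)"
```

```text
time: 10.45
ee_pos: [0.5518, 0.1258, 0.1144]
tcp_rot: [0.315, -3.125, 0.001]
force: [0.5, -5.6, -1.2]
grip_width: 0.0235
t 10.45 board tip [ 74.8 -16.5] r 170.6 phi -0.0969 s~ 29.6 F board [-5.6  0.7] Fz -1.2 z 0.1144
```

View pics/mid.png

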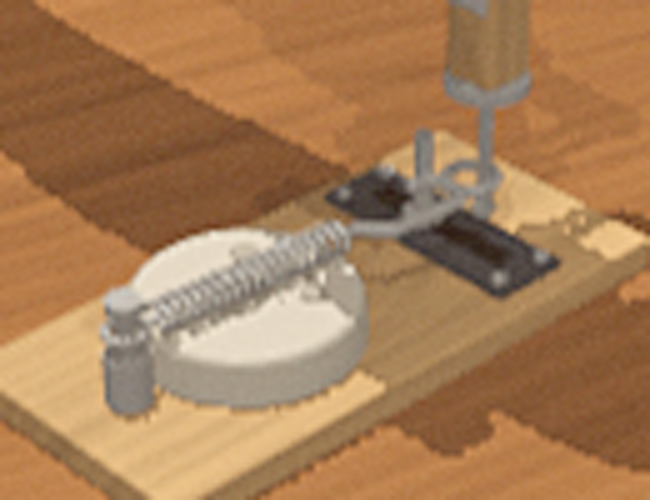

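The ring has passed the post on the −y side. The pull of 5.6 N means a stretch of about 31 mm, which agrees with the geometry. Continue out.

```bash
python3 -m jog '[[-0.5,6,0,0,0],[-1,12,0,0,0],[-1.5,18,0,0,0],[-2,24,0,0,0],[-2.5,29,0,0,0],[-2.5,31,0,0,0],[-2.5,31,0,0,0],[-2.5,31,0,0,0]]'; python3 -c "
from h import *
rep()"
```

```text
time: 11.5
ee_pos: [0.5482, 0.1538, 0.1142]
tcp_rot: [0.312, -3.125, 0.006]
force: [1.2, -9.1, -0.7]
grip_width: 0.0242
t 11.5 board tip [103.  -18.6] r 198.8 phi -0.0935 s~ 57.8 F board [-9.2  0.6] Fz -0.7 z 0.1142
```

```bash
python3 - <<'E'
from h import *
F=[];P=[]
for i in range(10):
    b,d=env.camera('scene'); o=env.get_obs(); F.append(o['force']); P.append(o['ee_pos'])
print(np.mean(F,0),np.std(F,0),np.mean(P,0),np.std(P,0)); rep()
save('out.png',b,(240,200,370,300),5)
E
```

```text
[ 0.93491957 -8.16409981 -0.93696436] [0.51539584 0.49478024 0.36127823] [0.54821404 0.15378319 0.11423769] [1.83434431e-05 1.55089632e-05 1.12016909e-05]
t 12.0 board tip [102.9 -18.6] r 198.8 phi -0.0936 s~ 57.8 F board [-8.4  1.3] Fz -0.6 z 0.1143
```

View pics/out.png

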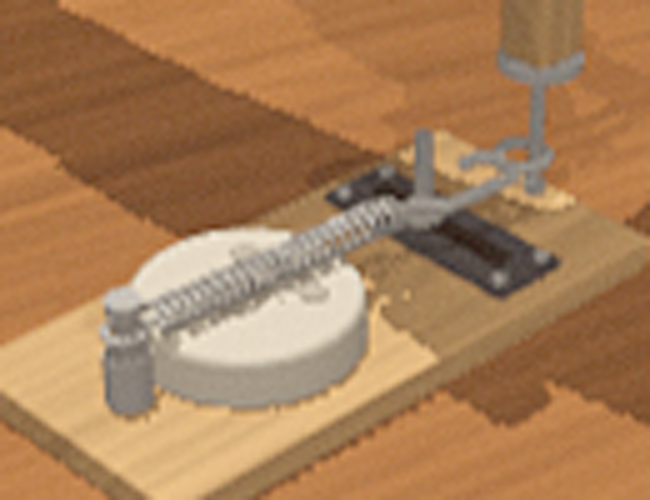

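The lip tip, at about (465,163), is past the post, and the stretch reads 56–58 mm. Add 3 mm, then swing towards +y.

```bash
python3 -m jog '[[0,3,0,0,0],[4,3.5,0,0,0],[9,3.8,0,0,0],[14,4,0,0,0],[18.5,4,0,0,0],[23,4,0,0,0],[23,4,0,0,0],[23,4,0,0,0]]'; python3 -c "
from h import *
rep()"; python3 -m jog '[[3,0,0,0,0],[6,0,0,0,0],[8,0,0,0,0],[8,0,0,0,0],[8,0,0,0,0]]'; python3 - <<'E'
from h import *
F=[];
for i in range(8):
    b,d=env.camera('scene'); o=env.get_obs(); F.append(o['force'])
a,_=env.camera('top'); rep(); print(np.mean(F,0))
save('swung.png',b,(240,200,370,300),5); save('swungt.png',a,(230,235,380,345),5)
E
```

```text
time: 13.0
ee_pos: [0.5254, 0.1533, 0.1145]
tcp_rot: [-0.312, 3.126, -0.005]
force: [2.1, -9.1, -0.8]
grip_width: 0.0241
t 13.0 board tip [107.    3.8] r 202.0 phi 0.0191 s~ 61.0 F board [-9.3 -0.2] Fz -0.8 z 0.1145
time: 13.62
ee_pos: [0.5179, 0.1519, 0.1145]
tcp_rot: [-0.312, 3.125, -0.005]
force: [2.8, -8.9, -0.6]
grip_width: 0.0239
t 14.075 board tip [107.1  11.5] r 202.4 phi 0.0569 s~ 61.4 F board [-9.1 -0.3] Fz -1.2 z 0.1145
[ 2.08766727 -8.46058245 -1.10937141]
```

View pics/swung.png

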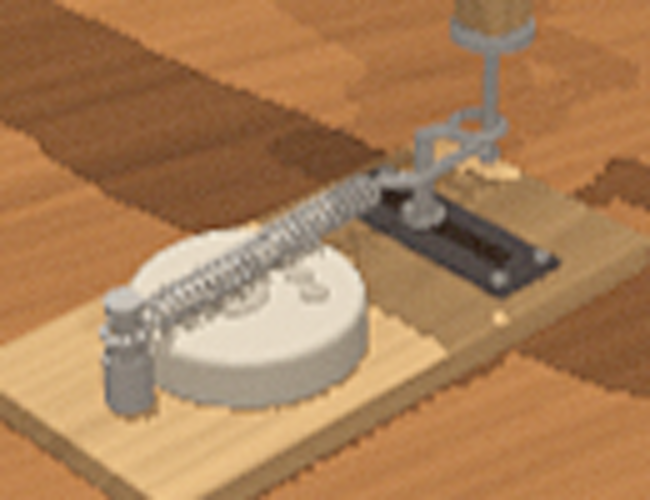

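```bash
python3 -m jog '[[1.5,0,0,0,0],[3,0,0,0,0],[3,0,0,0,0],[3,0,0,0,0]]'; cat >> h.py <<'E'
def mean():
    F=[]
    for i in range(8): env.camera('scene'); F.append(env.get_obs()['force'])
    th=1.7715; f=np.mean(F,0); print("F board x,y",f[0]*np.cos(th)+f[1]*np.sin(th),-f[0]*np.sin(th)+f[1]*np.cos(th)); rep()
E
python3 -c "
from h import *
mean()"; python3 -m jog '[[1.5,0,0,0,0],[3,0,0,0,0],[3,0,0,0,0]]';python3 -c "
from h import *
mean()"
```

```text
time: 14.58
ee_pos: [0.5157, 0.1516, 0.1147]
tcp_rot: [-0.312, 3.124, -0.004]
force: [3.3, -8.2, -1.9]
grip_width: 0.0237
F board x,y -8.477445442390232 -1.7321729374877328
t 14.975 board tip [107.2  13.7] r 202.7 phi 0.0678 s~ 61.7 F board [-8.4 -2.4] Fz -2.2 z 0.1146
time: 15.35
ee_pos: [0.5132, 0.1516, 0.1149]
tcp_rot: [-0.312, 3.123, -0.003]
force: [2.3, -7.2, -1.4]
grip_width: 0.024
F board x,y -8.14134999948013 -2.057172318113892
t 15.75 board tip [107.8  16.3] r 203.4 phi 0.0801 s~ 62.4 F board [-8.2 -1.8] Fz -1.6 z 0.1148
```

A lateral force shows that the shank has met the post, at φ of about 0.07. Letting back.

```bash
python3 -m jog '[[-2,-2,0,0,0],[-3.5,-6,0,0,0],[-4,-10,0,0,0],[-4.5,-13,0,0,0],[-4.5,-13,0,0,0]]'; python3 -c "
from h import *
mean()"; python3 -m jog '[[-0.5,-3,0,0,0],[-1,-6,0,0,0],[-1.5,-9,0,0,0],[-2.5,-12,0,0,0],[-2.5,-12,0,0,0],[-2.5,-12,0,0,0]]'; python3 - <<'E'
from h import *
mean()
b,_=env.camera('scene'); save('seat.png',b,(240,200,370,300),5)
E
```

```text
time: 16.38
ee_pos: [0.5192, 0.1395, 0.1146]
tcp_rot: [-0.312, 3.125, -0.003]
force: [1.8, -7.4, -0.8]
grip_width: 0.0242
F board x,y -7.457150112748141 -0.682436145431411
t 16.775 board tip [95.  12.8] r 190.4 phi 0.0671 s~ 49.4 F board [-7.3 -0.4] Fz -1.0 z 0.1146
time: 17.52
ee_pos: [0.523, 0.1311, 0.1145]
tcp_rot: [-0.316, 3.126, 0.001]
force: [0.5, 0.1, -0.6]
grip_width: 0.0233
F board x,y -0.3071152375164325 -0.1016104845911411
t 17.925 board tip [84.9 10.8] r 180.2 phi 0.06 s~ 39.2 F board [-0.5 -0.1] Fz -0.8 z 0.1145
```

The pull has dropped to zero, so the hook is holding on the post. I'll centre the rod in the eye and lift slowly with force checks. The picture limit is reached, so checks are numeric from here.

```bash
python3 -m jog '[[-0.5,-1.5,0,0,0],[-0.5,-1.5,-3,0,0],[-0.5,-1.5,-6,0,0],[-0.5,-1.5,-8,0,0],[-0.5,-1.5,-8,0,0]]'; python3 -c "
from h import *
mean()"; python3 -m jog '[[0,0,-1.5,0,0],[0,0,-3,0,0],[0,0,-3,0,0]]'; python3 -c "
from h import *
mean()"
```

```text
time: 18.6
ee_pos: [0.524, 0.1289, 0.1227]
tcp_rot: [-0.315, 3.125, 0.0]
force: [0.9, 0.7, -1.5]
grip_width: 0.0241
F board x,y 0.01690902931432419 -0.14322929656925992
t 19.0 board tip [83.4 10.3] r 178.7 phi 0.0578 s~ 37.7 F board [ 0.7 -0.2] Fz -1.4 z 0.1224
time: 19.38
ee_pos: [0.524, 0.1289, 0.1257]
tcp_rot: [-0.314, 3.125, 0.0]
force: [-0.1, -0.9, -1.9]
grip_width: 0.0239
F board x,y -0.043361734278586465 0.17593688337243255
t 19.775 board tip [83.4 10.3] r 178.7 phi 0.0577 s~ 37.7 F board [ 0.  -0.2] Fz -0.8 z 0.1254
```

```bash
python3 -m jog '[[0,0,-2,0,0],[0,0,-4,0,0],[0,0,-4,0,0]]'; python3 -m jog '[[0,0,-3,0,0],[0,0,-6,0,0],[0,0,-10,0,0],[0,0,-20,0,0],[0,0,-35,0,0],[0,0,-50,0,0],[0,0,-50,0,0],[0,0,-50,0,0]]'; python3 - <<'E'
from h import *
from scipy.spatial.transform import Rotation as Ro
mean(); o=env.get_obs(); M=Ro.from_rotvec(o['tcp_rot']).as_matrix()
print(M.T@(np.array([.5328,-.2497,.183])-o['ee_pos'])*1000,o['tcp_rot'])
# tip seen in scene?
b,d=env.camera('scene'); t=o['ee_pos']-[0,0,.0834]; print(proj('scene',t))
# ring: scene cloud at spring height
C=cloud('scene',d); px=np.array([[38,128],[655,22],[712,318],[82,432]])/5+239.6; c,th,R,_=fitboard(px)
bb=(C[...,:2]-c)@R*1000; m=(abs(C[...,2]-.046)<.006)&(bb[...,0]>10)&(bb[...,0]<115)&(abs(bb[...,1])<40)
g=np.full((9,11),' ');p=bb[m]
H,_,_=np.histogram2d(p[:,1],p[:,0],bins=[np.arange(-16,33,4),np.arange(10,114,4)]); print(H.astype(int))
E
```

```text
time: 20.15
ee_pos: [0.5241, 0.1289, 0.1297]
tcp_rot: [-0.314, 3.125, 0.0]
force: [-0.3, -0.5, -1.2]
grip_width: 0.0237
time: 21.15
ee_pos: [0.5237, 0.1288, 0.1795]
tcp_rot: [0.315, -3.126, 0.0]
force: [-0.4, 0.1, -1.6]
grip_width: 0.0237
F board x,y 0.12477767321882832 -0.010919355295126037
t 21.55 board tip [83.3 10.4] r 178.6 phi 0.0583 s~ 37.6 F board [ 0.2 -0.5] Fz -1.0 z 0.1792
[  66.52652174 -372.71903392   -3.74543971] [ 3.14451977e-01 -3.12530273e+00  1.15219851e-04]
[[330.93294476 206.1753293 ]]
[[0 0 0 0 0 0 0 0 0 0 0 0 0 0 0 0 0 0 0 0 0 0 0 0 0]
 [0 0 0 0 0 0 0 0 0 0 0 0 0 0 0 0 0 0 0 0 0 0 0 0 0]
 [0 0 0 0 0 1 2 1 1 1 1 0 1 0 0 0 0 0 0 0 0 0 0 0 0]
 [1 1 0 0 2 6 1 6 3 4 3 1 5 5 1 0 0 1 0 0 0 0 0 0 0]
 [4 4 0 2 6 1 0 1 0 0 1 1 1 0 1 1 6 5 4 3 0 0 0 0 0]
 [2 1 2 5 1 0 0 0 0 0 0 0 3 7 2 2 1 0 0 0 2 0 0 0 0]
 [1 1 0 1 0 0 0 0 0 0 0 0 4 2 0 1 1 0 0 2 2 1 0 0 0]
 [0 0 0 0 0 0 0 0 0 0 0 0 0 0 0 0 0 0 0 1 2 0 0 0 0]
 [0 0 0 0 0 0 0 0 0 0 0 1 5 4 2 0 0 2 2 4 2 0 0 0 0]
 [0 0 0 0 0 0 0 0 0 0 0 0 2 0 1 0 0 0 1 2 0 0 0 0 0]
 [0 0 0 0 0 0 0 0 0 0 0 0 0 0 0 0 0 0 0 0 0 0 0 0 0]
 [0 0 0 0 0 0 0 0 0 0 0 0 0 0 0 0 0 0 0 0 0 0 0 0 0]]
```

The depth image shows the ring centred near board (84,9), at a radius of about 178–179 mm. That means a stretch of about 43 mm with the puller clear, so the hook is seated. Returning to the block.

```bash
python3 -m jog '[[6,-35,-4,1.5,0],[15,-85,-4,3,0],[25,-140,-4,5,0],[35,-195,-4,7,0],[45,-250,-4,9,0],[54,-305,-4,11,0],[62,-350,-4,13,0],[66.5,-373,-4,13.5,0],[66.5,-373,-4,13.5,0],[66.5,-373,-4,13.5,0]]'; python3 -m jog '[[0,0,0,0,0],[0,0,0,0,0],[0,0,0,0,0]]'; python3 - <<'E'
from h import *
from scipy.spatial.transform import Rotation as Ro
o=env.get_obs(); M=Ro.from_rotvec(o['tcp_rot']).as_matrix()
print(M.T@(np.array([.5331,-.2498,.0984])-o['ee_pos'])*1000,o['tcp_rot'],o['ee_pos'])
b,d=env.camera('scene'); t=o['ee_pos']-[0,0,.0834]; p=proj('scene',t)[0]; print(p)
# rod/ball column offsets: greyish (low saturation) pixels below the collar
hsv=cv2.cvtColor(b,cv2.COLOR_RGB2HSV); u,v=p.astype(int)
for r in range(v-26,v+8,2): 
    cc=[x for x in range(u-15,u+16) if hsv[r,x,1]<75]; print(r,(min(cc),max(cc)) if cc else None)
E
```

```text
time: 22.85
ee_pos: [0.5334, -0.247, 0.1833]
tcp_rot: [-0.05, -3.141, -0.003]
force: [0.4, 0.6, -0.9]
grip_width: 0.0236
time: 23.22
ee_pos: [0.5332, -0.2493, 0.1836]
tcp_rot: [0.053, 3.141, 0.0]
force: [-0.1, 0.4, -1.2]
grip_width: 0.0241
[ 0.09771953 -0.55522765 85.16988969] [5.33944160e-02 3.14102704e+00 1.81794045e-04] [ 0.53320684 -0.24925811  0.18356996]
[135.6824947  266.05119662]
240 (120, 133)
242 (125, 131)
244 (128, 131)
246 (129, 132)
248 (129, 132)
250 (130, 132)
252 (130, 133)
254 (131, 133)
256 (131, 134)
258 (132, 134)
260 (132, 135)
262 (133, 135)
264 (133, 136)
266 (132, 138)
268 (133, 137)
270 None
272 None
```

The ball is within 1 px of where it was at lift-off. Lowering.

```bash
python3 -m jog '[[0,-0.5,12,0,0],[0,-0.5,25,0,0],[0,-0.5,40,0,0],[0,-0.5,55,0,0],[0,-0.5,55,0,0]]'; python3 -m jog '[[0,0,10,0,0],[0,0,20,0,0],[0,0,26,0,0],[0,0,28,0,0],[0,0,29.5,0,0],[0,0,29.5,0,0]]'; python3 -c "
from h import *
mean(); print(env.get_obs()['ee_pos'])"
```

```text
time: 23.9
ee_pos: [0.5318, -0.2499, 0.1267]
tcp_rot: [-0.055, -3.138, -0.002]
force: [0.1, 0.2, -0.9]
grip_width: 0.0237
time: 24.65
ee_pos: [0.5331, -0.2505, 0.0991]
tcp_rot: [0.055, 3.141, -0.0]
force: [0.2, 0.4, -1.0]
grip_width: 0.0238
F board x,y -0.09758915919535852 0.1604160997367087
t 25.05 board tip [-290.1   76.9] r 209.8 phi 2.7661 s~ 68.8 F board [-0.7  1.1] Fz -0.9 z 0.099
[ 0.53303299 -0.25043877  0.09902913]
```

```bash
python3 -m jog '[[0,0,0.7,0,0],[0,0,0.7,0,0.3],[0,0,0.7,0,0.6],[0,0,0.7,0,1],[0,0,0.7,0,1],[0,0,0.7,0,1],[0,0,0.7,0,1],[0,0,0.7,0,1]]';  python3 -m jog '[[0,0,-5,0,1],[0,0,-20,0,1],[0,0,-50,0,1],[0,0,-80,0,1],[0,0,-110,0,1],[0,50,-120,0,1],[0,100,-120,0,1],[0,150,-120,0,1],[0,150,-120,0,1],[0,150,-120,0,1]]'; python3 - <<'E'
from h import *
a,d=env.camera('top'); b,ds=env.camera('scene')
f=lambda P:np.array(P)/5+[434.6,264.6]
a0=np.load("pics/top0.npz"); b0=np.load("pics/scene0.npz")
def hd(d):
    C=cloud("top",d); m=(C[...,2]>.12)&(C[...,2]<.15); m[:,:430]=0;m[:,520:]=0;m[:260]=0;m[340:]=0
    return C[m].mean(0),m.sum()
print("handle top now/before",hd(d),hd(a0["d"]))
# diff in the scene view around bystanders
for nm,(x0,y0,x1,y1) in dict(holder=(100,235,180,335),tape=(145,325,195,390),antler=(300,305,425,370)).items():
    print(nm,np.abs(b[y0:y1,x0:x1].astype(int)-b0["im"][y0:y1,x0:x1]).mean())
C=cloud('top',d); px=np.array([[38,128],[655,22],[712,318],[82,432]])/5+239.6; c,th,R,_=fitboard(px)
bb=(C[...,:2]-c)@R*1000; m=(abs(C[...,2]-.046)<.007)&(bb[...,0]>10)&(bb[...,0]<115)&(abs(bb[...,1])<40)
p=bb[m]; H,_,_=np.histogram2d(p[:,1],p[:,0],bins=[np.arange(-16,33,4),np.arange(10,114,4)]); print(H.astype(int)); o=env.get_obs(); print(o['time'],o['ee_pos'],o['force'])
E
```

```text
time: 26.05
ee_pos: [0.533, -0.2504, 0.0982]
tcp_rot: [-0.055, -3.141, 0.0]
force: [-0.5, -0.6, -0.5]
grip_width: 0.0848
time: 27.3
ee_pos: [0.5385, -0.1013, 0.2192]
tcp_rot: [0.055, 3.14, -0.002]
force: [0.0, -0.2, 0.0]
grip_width: 0.0939
handle top now/before (array([nan, nan, nan]), np.int64(0)) (array([ 0.53128207, -0.24685948,  0.13344984]), np.int64(235))
holder 4.8562916666666665
tape 4.373230769230769
antler 3.891651282051282
[[0 0 0 0 0 0 0 0 0 0 0 0 0 0 0 0 0 0 0 0 0 0 0 0 0]
 [0 0 0 0 0 0 0 0 0 0 0 0 0 0 0 0 0 0 0 0 0 0 0 0 0]
 [0 0 0 0 0 0 0 0 0 0 0 0 0 0 0 0 0 0 0 0 0 0 0 0 0]
 [0 0 0 0 0 2 4 3 4 3 3 2 2 1 2 0 0 0 0 0 0 0 0 0 0]
 [4 3 0 0 2 5 3 4 3 4 4 5 5 5 4 2 3 4 3 4 0 0 0 0 0]
 [3 4 3 2 5 2 0 0 0 0 0 0 0 1 2 5 4 2 2 3 3 0 0 0 0]
 [3 6 2 4 3 0 0 0 0 0 0 0 2 0 0 5 2 0 0 2 5 0 0 0 0]
 [2 2 1 0 0 0 0 0 0 0 0 0 0 1 2 5 0 0 0 0 5 2 0 0 0]
 [0 0 0 0 0 0 0 0 0 0 0 0 2 2 4 4 3 0 0 2 5 0 0 0 0]
 [0 0 0 0 0 0 0 0 0 0 0 2 4 4 4 1 4 5 5 4 1 0 0 0 0]
 [0 0 0 0 0 0 0 0 0 0 0 0 0 1 1 0 1 0 2 1 0 0 0 0 0]
 [0 0 0 0 0 0 0 0 0 0 0 0 0 0 0 0 0 0 0 0 0 0 0 0 0]]
27.4 [ 0.53824201 -0.10232427  0.21873123] [-0.4959378  -0.07357157 -0.1691039 ]<stdin>:7: RuntimeWarning: Mean of empty slice.
  ret = um.true_divide(
```

The top view of the block is hidden by the arm, so I'll check the puller's seat in the scene depth image instead.

```bash
python3 - <<'E'
from h import *
b,d=env.camera('scene'); d0=np.load("pics/scene0.npz")["d"]
for D in(d0,d):
    C=cloud('scene',D)[235:335,100:180].reshape(-1,3); m=(np.hypot(C[:,0]-.532,C[:,1]+.2495)<.04)
    P=C[m]; h=P[(P[:,2]>.085)&(P[:,2]<.145)]
    for lo,hi in((.072,.08),(.085,.1),(.1,.12),(.12,.132)):
        q=P[(P[:,2]>lo)&(P[:,2]<hi)]; print(lo,len(q),q.mean(0).round(4))
    print("top",np.sort(h[:,2])[-20:].mean().round(4))
print(env.get_obs()['qvel'])
E
```

```text
0.072 130 [ 0.5415 -0.2513  0.0751]
0.085 141 [ 0.543  -0.2515  0.0924]
0.1 196 [ 0.5432 -0.2513  0.1102]
0.12 123 [ 0.5429 -0.2517  0.1263]
top 0.1353
0.072 143 [ 0.5412 -0.2532  0.0752]
0.085 138 [ 0.5436 -0.2525  0.0925]
0.1 185 [ 0.5439 -0.2528  0.1102]
0.12 129 [ 0.5433 -0.2524  0.1263]
top 0.1356
[ 0.00129744  0.0048824  -0.00564049  0.0013634  -0.00100564 -0.00093196
 -0.00073297]
```

The puller is upright, seated and within about 1 mm of its starting place. Handing in.

```bash
python3 -c "
from plant import env
print(env.hand_in()); print(env.get_obs()['time'])"
```

```text
the job is handed in; nothing more can be done
None
the job is handed in; nothing more can be done
```

The spring is hooked on the post and holding by itself, and the puller is standing back in its block. I handed the job in at about 27.5 s of the 72 s allowed; no verdict is reported.

- **How it was done:** I put the puller through the eye and drew the spring out past the post on its board −y side, to a stretch of about 57–62 mm. The pull was about 8.5 N (single noisy readings up to 9.3 N). I then swung it towards +y until a side force showed the shank touching the post, and let it back.
- **Hook check:** The pull dropped to zero before I took the puller out. Afterwards, depth images from both cameras put the ring at about board (84, 9), a stretch of about 43 mm.
- **Puller check:** It stands upright with its top at 0.1356 m, against 0.1353 m at the start, and within about 1–2 mm of its original place.
- **Bystanders:** The areas around the tape and antler looked unchanged in the scene view. I didn't check the loose plaster cast, though the arm never went down near it.

**Checks that failed or disagreed:**
- **Final views:** My last top-view check of the puller failed because the arm blocked it, so I used the scene camera's depth. The 12-picture limit also meant the seated hook was checked only by numbers.
- **Stretch readings:** Force and position disagreed by about 2 mm (56 against 58 mm).
- **Post position:** The shank touched the post a little earlier than expected, so the post may be nearer y +8 mm than my measured +10 mm.

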